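Shut, latch and switch on the sandwich toaster

ROBOT

A 6-joint arm with a two-finger parallel gripper is mounted at the origin on a cart in front of the work surface, level with it; the furniture and walls round the work are solid. World frame = base frame: x ahead of the robot, y to its left, z up, the work surface at z = 0. Lengths are in m, angles in degrees, forces in N, time in s.
With the tool pointing down it reaches from about 0.4 to 0.825 m from the base axis. Payload 7 kg.
Tool frame: the origin (TCP) lies at the centre of the arm's flange, where the gripper is bolted on; the fingertips stand 178 mm ahead of it and the grasp point (between the pads) lies 159 mm ahead of it (tip_reach is the distance from the TCP to the fingertips, in m); z points along the fingers, y is the line along which they close (so a half turn about z gives the same grasp; the last joint's range is limited). The gripper opens to 88 mm and grips with 3 to 60 N. Pads are 19 mm wide; open, the fingers measure 130 mm over their backs; the gripper's body (78 mm by 193 mm) begins 47 mm behind the grasp point.
Start: joints at [89.33, 20.546, 0.682, 0, -70.136, -16.507], TCP at [0.199, 0.645, 0.405] pointing down, gripper open.
Joint ranges: [-176.03, 176.03], [-82.01, 121.73], [-58.28, 71.71], [-173.87, 95.51], [-174.79, -0.11], [-173.66, 173.66]. Speed limits (degrees/s): [136.94, 136.94, 172.46, 180, 180, 180].

INTERFACE

Orientations are given as [roll, pitch, yaw] about the fixed x, y, z axes, in that order (R = Rz(yaw) Ry(pitch) Rx(roll)).
In Python, from plant import * gives the robot as it stands.
- The arm moves only by the shell command python3 -m handwheel 'ROWS'. ROWS is JSON, a list of rows, each a list of 7 numbers: the opening, from -1 (shut) to 1 (fully open), then the shift along the tool's x, y, z as a fraction of full scale, then the turn, a rotation vector about the tool's x, y, z as a fraction of full scale. A call has 1 to 5 rows; each row shifts and turns the commanded pose from where the row before left it, along the tool's axes as they then stand; what a row does not reach is not made up. Full scale, the value 1, is 0.025 m for a shift and 6 degrees for a turn. A row lasts 1/8 s, in which the tool goes at most 62.5 mm and 10.7 degrees, less where a joint would pass 70% of its speed; a pose out of reach is approached as far as the arm can. A call with a number of a shift or a turn outside -1 to 1 is refused whole. A call with a gripper value outside its range is refused whole. The fingers move at their own pace and stop on an object; the grip force is fixed at half the most. Time passes only in rows, so rows that do not move let the fingers close. It gives the time, the measured TCP pose, the force, the opening and the grip force at its end, in the units of the state.
- get_obs(): the state, without advancing time (a new reading comes with each control period).
- snapshot(name): name is "side" or "top" or "wrist"; returns a dict with "color" (384x512x3 uint8, red, green, blue), "fx", "fy", "cx", "cy" (pixels), "R" (3x3) and "t" (3): a world point X has camera coordinates R X + t; the wrist camera has in their place "tool_from_camera" (4x4, takes a point from camera to tool coordinates, whose origin is the TCP and whose axes are the flange's). Camera axes: x right, y down, z forward; pixel columns grow to the right and rows downward; lengths in m; the calibration is good to about 2 mm. A picture is of the moment at which its call begins: read the wrist's pose just before it. There is no depth.
- close_job(): hands the job in; it is judged then, once.
The state is a dict: "clock": time; "joint_pos": joint angles; "qvel": joint speeds; "tau": joint torques, N m; "tool_pos": TCP position; "orientation": TCP orientation; "force": force on the tool from outside, world axes, zero at the start; "moment": the same for the moment, N m; "opening": finger opening in m; "gripper_force": force on a finger pad.
Only numpy, scipy, OpenCV 4.12 (cv2) and the standard library are available. Lean on these libraries where they do the work, as an engineer would, in place of code of your own. Each camera call takes 0.05 s, during which the arm holds its last target. There are 200 camera calls.

TASK

Set the sandwich toaster to preheat: push its lid down shut, then flip the steel latch on the front of the lid down past its centre until it snaps home under the lower grip, and only then flip the toggle switch on the strip beside the lid over to on, towards the back of the toaster. Only push with the fingertips: do not lift or shove the toaster, and leave the things round it standing where they are.

Things in the scene. Friction and masses are not known exactly. Their poses are not given: they have to be found in the camera images.
- toaster: sandwich toaster, steel on a black base, loose on rubber feet, 2.2 kg; slides at about 10 N. Origin: centre of underside; x to its back (hinge), so grips and latch are at -x; y to its left. Base 160 (x) x 290 (y), steel deck 48 high. Lid over y -73 to +133; bare control strip at y -145 to -75. Grips (116 wide, to x = -114) and latch centred on y = 30. Lid shut: top 98 high, upper grip 80
- lid (a joint): lid, hinged along y at the back (hinge line at toaster x = 78, z = 58 mm): 0 = shut (stop), grows in rad as it opens. The hinge is stiff, so the lid stays at any angle; 2 to 5 N on its front part pushes it down
- lid_edge (a point): point on the lid's flat top near its front edge, mid-width: 135 mm in front of the hinge line, 40 mm above it (lid shut). Own axes: x along the lid to the hinge, y along the hinge, z out of the top. The flat top reaches 80 mm to either side, 8 mm forward, 110 mm back of it. The raised latch stands before the middle of the lid: push the lid 60 to 70 mm to one side of this point
- latch (a joint): over-centre spring latch, a flat steel lever 30 mm wide hinged on the front of the upper grip: 0 = raised (stop), sticking out forwards, 13 degrees above level when the lid is shut; 1.8 rad = snapped down (stop), its toe under the lower grip. The spring holds it at both ends and turns over at 0.8 rad; past that it snaps down by itself. About 3 N down near its tab flips it
- latch_tab (a point): free end (thumb tab) of the latch lever, mid-width, 57 mm from the latch's pivot; swings with the latch and moves with the lid. Below it is bare worktop
- latch_pivot (a point): pivot of the latch on the front of the upper grip, mid-width; moves with the lid, axes as the lid's. Lid shut: at toaster x = -118, y = 30, z = 75 mm, with the raised lever standing out in front of it (-x)
- toggle (a joint): bat-handle toggle switch, a steel stick up to 9 mm thick standing up from the control strip: 0 = off, leaning 0.33 rad to the grip side (toaster -x); 0.66 = on, leaning as far to the back (+x). A spring holds it at both ends and turns over upright, at 0.33. About 2 N at its tip flips it
- toggle_tip (a point): free end of the toggle stick, 80 mm above the worktop in both positions; the stick's pivot is 30 mm from it, at toaster x = -22, y = -113, z = 52 mm
- tin: low food tin 75 mm wide, 58 high, standing near the toaster; leave it alone. Origin: centre of its underside
- salt_box: salt packet 39 x 59 mm, 92 high, standing near the toaster; leave it alone. Origin: centre of its underside
- spice_jar: spice jar with a dark cap, 44 mm wide, 105 high, standing near the toaster; leave it alone. Origin: centre of its underside
- mug: dotted mug, 83 mm wide, 94 high, at the right of the worktop; leave it alone. Origin: its underside

How it is judged (in metres and radians):
On the way, in this order (a step that is already met when the one before it is completed fails the run):
1. the lid is pushed shut, latch still raised, switch still off (value of joint lid below 0.04 rad and value of joint latch below 0.3 rad and value of joint toggle below 0.15 rad), for 0.2 s.
2. the latch has snapped home with the lid shut, switch still off (value of joint lid below 0.04 rad and value of joint latch above 1.7 rad and value of joint toggle below 0.15 rad), for 0.2 s.
3. the toggle switch is on, lid shut and latched (value of joint lid below 0.04 rad and value of joint latch above 1.7 rad and value of joint toggle above 0.56 rad), for 0.2 s.
At the end, for the whole second after the job is handed in: Lid shut (joint under 0.04 rad), latch snapped down (over 1.7 of 1.8 rad), toggle on (over 0.56 of 0.66 rad), toaster level, at rest and within 40 mm of where it stood, the tin, packet, jar and mug still upright (all of step 3 and distance of toaster from where it was at the start of the episode below 0.04 m and angle between toaster's own z axis and vertical below 0.05 rad and linear speed of toaster below 0.02 m/s and angle between each of tin, salt_box, spice_jar, mug's own z axis and vertical below 0.15 rad); the robot touches nothing.
It fails at once if the toaster is lifted or tipped (over 12 mm or 0.1 rad) (height (world z) of toaster above 0.012 m or angle between toaster's own z axis and vertical above 0.1 rad).
It fails at once if the toaster is shoved more than 40 mm (distance of toaster from where it was at the start of the episode above 0.04 m).
It fails at once if the latch is flipped while the lid is open (value of joint latch above 0.9 rad and value of joint lid above 0.1 rad).
It fails at once if the switch is flipped before the latch is home (value of joint toggle above 0.4 rad and value of joint latch below 1.5 rad).
It fails at once if the tin, packet, jar or mug is moved more than 30 mm, lifted or knocked over (distance of any of tin, salt_box, spice_jar, mug from where it was at the start of the episode above 0.03 m or angle between any of tin, salt_box, spice_jar, mug's own z axis and vertical above 0.4 rad).
It also fails if it takes over 54 s, if anything falls off the work surface, if the arm or the gripper's body presses on something with over 40 N, if the wrist force passes 120 N, or if a joint passes its speed limit or range.

## Working session

There is one attempt and no reset: what is moved stays moved. The work goes in short steps, Python scripts to look and compute and a shell command to move; the robot and the scene stay as the last step left them, time stands still between calls to the robot, and variables do not carry over. Pictures are saved under pics/ and viewed, at most 10 in all, crops included, and the job is handed in when it is done.

```bash
mkdir -p pics
cat > h.py <<'E'
from plant import *
import numpy as np, cv2
def save(n,f,crop=None,s=1):
    d=snapshot(n);im=cv2.cvtColor(d["color"],cv2.COLOR_RGB2BGR)
    np.save(f"pics/{f}.npy",im)
    if crop: im=im[crop[1]:crop[3],crop[0]:crop[2]]
    cv2.imwrite(f"pics/{f}.png",cv2.resize(im,None,fx=s,fy=s));return d
def ray(d,u,v):
    R=np.array(d["R"]);t=np.array(d["t"]);c=-R.T@t
    r=R.T@np.array([(u-d["cx"])/d["fx"],(v-d["cy"])/d["fy"],1]);return c,r
def onz(d,u,v,z):
    c,r=ray(d,u,v);return c+r*(z-c[2])/r[2]
def proj(d,X):
    p=np.array(d["R"])@np.array(X)+np.array(d["t"]);return [d["fx"]*p[0]/p[2]+d["cx"],d["fy"]*p[1]/p[2]+d["cy"]]
E
python3 - <<'E'
from h import *
import pickle
o=get_obs();print(o)
a=save("top","top0",s=1.5);b=save("side","side0",s=1.5)
pickle.dump({k:{q:v for q,v in x.items() if q!="color"} for k,x in (("top",a),("side",b))},open("cal.pkl","wb"))
for x in (a,b): print(ray(x,256,192),x["fx"])
E
```

```text
{'clock': 0.0, 'joint_pos': array([ 8.93305010e+01,  2.05913821e+01,  6.32629612e-01, -1.98658065e-02,
       -7.01359422e+01, -1.65077643e+01]), 'qvel': array([ 0.06668306, -0.01631926,  0.02969328,  0.06936356,  0.05102727,
       -0.00651375]), 'tau': array([-2.77938725e-04, -5.82710409e+01,  2.93062234e+01,  6.99726954e+00,
        6.94929447e-03, -1.57199293e-04]), 'tool_pos': array([0.19928153, 0.64470109, 0.40371515]), 'orientation': array([ 1.79903902e+02, -9.00437749e-03, -1.71840214e+01]), 'force': array([ 0.0921938 ,  0.16250814, -0.9336078 ]), 'moment': array([ 0.02758912, -0.02152518,  0.02917522]), 'gripper_force': 0.0, 'opening': 0.08786048346202814}
(array([ 0.30384089, -0.00185108,  1.34799262]), array([ 0.20834859,  0.01117418, -0.9780085 ])) 384.17143453081735
(array([0.32842292, 0.77589913, 0.73811837]), array([ 0.19086955, -0.76596691, -0.61427849])) 356.89604685375946
```

View pics/top0.png

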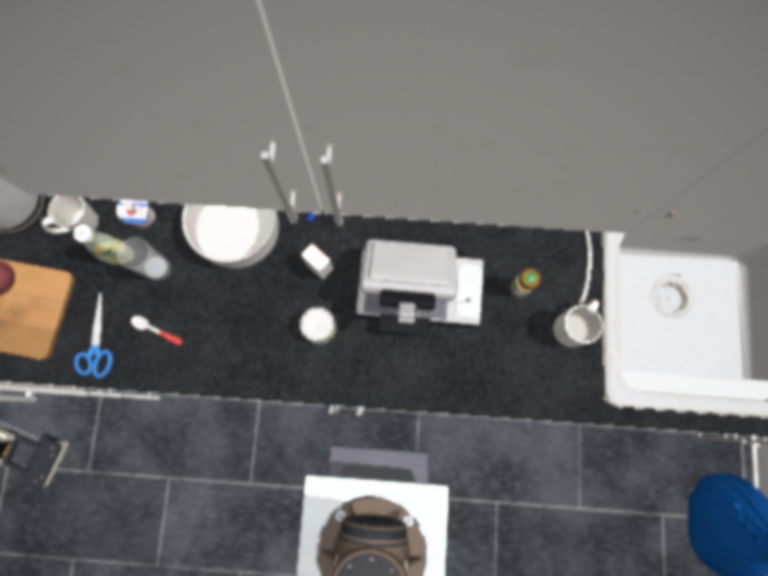

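View pics/side0.png

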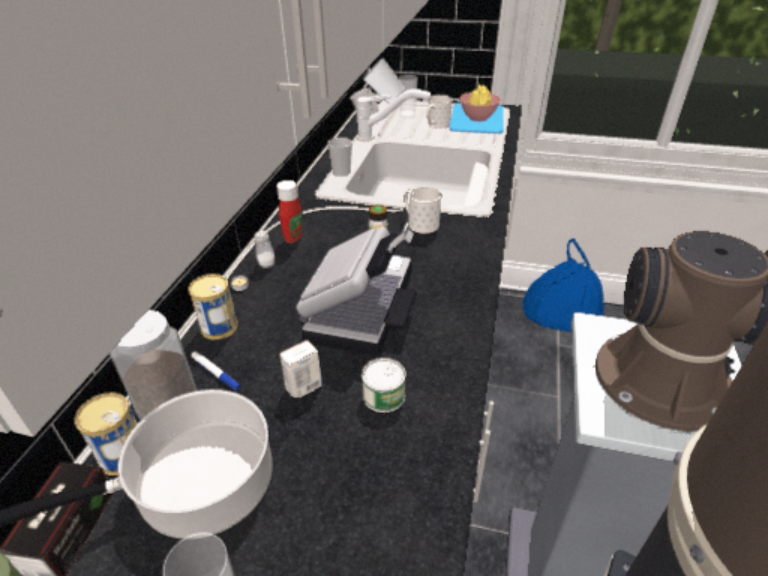

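Run:
```python
from h import *
import pickle
c=pickle.load(open("cal.pkl","rb"));d=c["top"]
for n,u,v,z in [("base FL",358,317,.048),("FR",481,325,.048),("BR",484,260,.048),("lever tip",407,320,.2),("lidcornerL",360,290,.15),("lid backL",365,242,.1),("lid backR",455,248,.1),("tin",318,325,.058),("salt",317,260,.092),("jar",527,283,.105),("mug",580,325,.094),("cab",320,212,.4),("cab",320,212,.7),("toggle",462,300,.08)]:
    print(n,z,onz(d,u/1.5,v/1.5,z).round(3))
for f,cr in(("top0",(225,150,365,230)),("side0",(190,140,290,240))):
    im=np.load(f"pics/{f}.npy");cv2.imwrite(f"pics/{f}c.png",cv2.resize(im[cr[1]:cr[3],cr[0]:cr[2]],None,fx=5,fy=5,interpolation=cv2.INTER_CUBIC))
```

```text
base FL 0.048 [0.509 0.067 0.048]
FR 0.048 [ 0.51  -0.213  0.048]
BR 0.048 [ 0.664 -0.215  0.048]
lever tip 0.2 [ 0.486 -0.039  0.2  ]
lidcornerL 0.15 [0.551 0.062 0.15 ]
lid backL 0.1 [0.672 0.062 0.1  ]
lid backR 0.1 [ 0.673 -0.14   0.1  ]
tin 0.058 [0.483 0.156 0.058]
salt 0.092 [0.625 0.168 0.092]
jar 0.105 [ 0.602 -0.302  0.105]
mug 0.094 [ 0.518 -0.422  0.094]
cab 0.4 [0.632 0.129 0.4  ]
cab 0.7 [0.528 0.087 0.7  ]
toggle 0.08 [ 0.559 -0.163  0.08 ]
```

View pics/top0c.png

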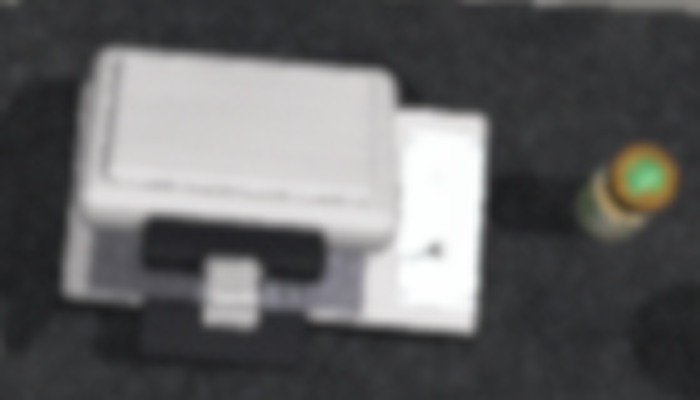

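View pics/side0c.png

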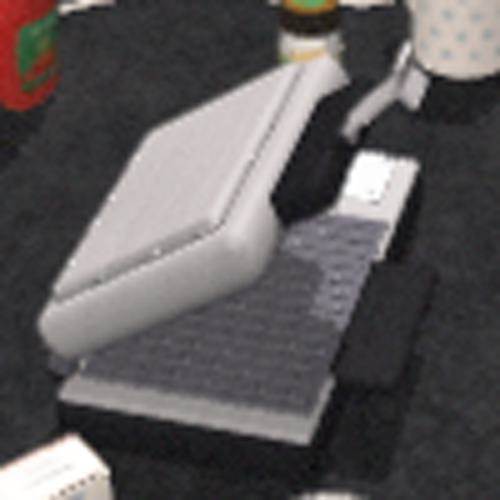

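The top crop shows the deck corners at crop pixels FL (63,298), FR (473,333) and BR (487,115), the latch tip at (234,327) and the toggle at about (436,250). The side crop shows the lid open at about 30–35°, with the latch raised at upper right.

Run:
```python
from h import *
import pickle
c=pickle.load(open("cal.pkl","rb"));d=c["top"]
P=lambda u,v,z:onz(d,225+u/5,150+v/5,z)
FL,FR,BR=P(63,298,.048),P(473,333,.048),P(487,115,.048)
e=FL-FR; print("len",np.linalg.norm(e),np.linalg.norm(BR-FR)); yaw=np.arctan2(-e[0],e[1])
e2=BR-FR;print("yaw",np.degrees(yaw),np.degrees(np.arctan2(e2[1],e2[0])))
ctr=(FL+BR)/2;print("ctr",ctr)
cs,sn=np.cos(yaw),np.sin(yaw);W=lambda x,y,z:np.array([ctr[0]+cs*x-sn*y,ctr[1]+sn*x+cs*y,z])
np.save("pose.npy",[ctr[0],ctr[1],yaw])
s=c["side"]
for th in (.4,.5,.6,.7,.8):
  L=lambda X,Z,y: W(78-X*np.cos(th)+Z*np.sin(th),y,.058*1000+X*np.sin(th)+Z*np.cos(th))
  def L(X,Z,y): return W((78-X*np.cos(th)+Z*np.sin(th))/1e3,y/1e3,(58+X*np.sin(th)+Z*np.cos(th))/1e3)
  e=L(135,40,30);t=L(251,30,30);tl=L(143,40,110)
  q=lambda d,X,o,k:((np.array(proj(d,X))-o)*k).round(0)
  print(th,"edge",e.round(3),"tab",t.round(3),"top tab px",q(d,t,[225,150],5),"side tab px",q(s,t,[190,140],5),"side topFL",q(s,tl,[190,140],5),"top topFL",q(d,tl,[225,150],5))
print(W(-.032,-.113,.08))
```

```text
len 0.2810768657085359 0.1544810033074634
yaw -0.898785676398627 -1.6175958928275347
ctr [ 0.58983541 -0.07109211  0.048     ]
0.4 edge [ 0.56  -0.041  0.147] tab [ 0.449 -0.039  0.183] top tab px [226. 381.] side tab px [474. 140.] side topFL [256. 245.] top topFL [111. 215.]
0.5 edge [ 0.569 -0.041  0.158] tab [ 0.462 -0.039  0.205] top tab px [229. 354.] side tab px [451. 104.] side topFL [237. 226.] top topFL [112. 197.]
0.6 edge [ 0.579 -0.041  0.167] tab [ 0.478 -0.039  0.224] top tab px [232. 323.] side tab px [424.  69.] side topFL [217. 208.] top topFL [113. 176.]
0.7 edge [ 0.591 -0.041  0.176] tab [ 0.496 -0.04   0.243] top tab px [236. 289.] side tab px [393.  36.] side topFL [196. 191.] top topFL [115. 155.]
0.8 edge [ 0.603 -0.041  0.183] tab [ 0.515 -0.04   0.259] top tab px [240. 251.] side tab px [358.   5.] side topFL [172. 176.] top topFL [116. 132.]
[ 0.55606682 -0.18357625  0.08      ]
```

Run:
```python
from h import *
import pickle
c=pickle.load(open("cal.pkl","rb"))
def plane(d,p,q):
    o,a=ray(d,p[0]/1.5,p[1]/1.5);_,b=ray(d,q[0]/1.5,q[1]/1.5);n=np.cross(a,b);n/=np.linalg.norm(n);return n,n@o
n1,k1=plane(c["top"],(50,193),(600,231))
n2,k2=plane(c["side"],(35,430),(330,110))
print(np.cross(n1,n2))
for y in(-.1,.1):
  A=np.array([n1[[0,2]],n2[[0,2]]]);print(y,np.linalg.solve(A,[k1-n1[1]*y,k2-n2[1]*y]))
```

```text
[ 2.56800159e-04 -4.23797485e-01 -3.69142480e-03]
-0.1 [0.62230392 0.42880343]
0.1 [0.62218273 0.4305455 ]
```

```bash
python3 -m handwheel '[[-1,0,0,0,0,0,0],[-1,0,0,0,0,0,0]]'; python3 -c "
from h import *;from scipy.spatial.transform import Rotation as Q
o=get_obs();R=Q.from_euler('xyz',o['orientation'],degrees=True).as_matrix();print(R.round(3))
print(R.T@(np.array([.50,.027,.42])-o['tool_pos'])/.025)"
```

```text
clock: 0.35
tool_pos: [0.1994, 0.6448, 0.4044]
orientation: [180.0, -0.0, -17.2]
force: [-0.3, 0.7, -0.7]
opening: 0.073
gripper_force: 0.0
[[ 0.955 -0.295 -0.   ]
 [-0.295 -0.955 -0.   ]
 [ 0.     0.    -1.   ]]
[18.78870793 20.05912777 -0.61314229]
```

```bash
python3 -m handwheel '[[-1,0.86,0.97,0,0,0,0],[-1,0.86,0.97,0,0,0,0],[-1,0.86,0.97,0,0,0,0],[-1,0.86,0.97,0,0,0,0],[-1,0.86,0.97,0,0,0,0]]'
python3 -m handwheel '[[-1,0.86,0.97,0,0,0,0],[-1,0.86,0.97,0,0,0,0],[-1,0.86,0.97,0,0,0,0],[-1,0.86,0.97,0,0,0,0],[-1,0.86,0.97,0,0,0,0]]'
python3 -m handwheel '[[-1,0.86,0.97,0,0,0,0],[-1,0.86,0.97,0,0,0,0],[-1,0.86,0.97,0,0,0,0],[-1,0.86,0.97,0,0,0,0],[-1,0.86,0.97,0,0,0,0]]'
python3 -m handwheel '[[-1,0.86,0.97,0,0,0,0],[-1,0.86,0.97,0,0,0,0],[-1,0.86,0.97,0,0,0,0],[-1,0.86,0.97,0,0,0,0],[-1,0.86,0.97,0,0,0,0]]'
python3 -m handwheel '[[-1,0,0,0,0,0,-0.96],[-1,0,0,0,0,0,-0.96],[-1,0,0,0,0,0,-0.96],[-1,0,0,0,0,0,0],[-1,0,0,0,0,0,0]]'
```

```text
clock: 0.98
tool_pos: [0.2666, 0.4962, 0.4048]
orientation: [-180.0, 0.0, -17.2]
force: [0.7, 0.9, -0.4]
opening: 0.0231
gripper_force: 0.0
clock: 1.6
tool_pos: [0.3335, 0.3486, 0.4049]
orientation: [-180.0, -0.0, -17.2]
force: [-0.5, 0.9, 0.9]
opening: 0.0004
gripper_force: 0.0
clock: 2.22
tool_pos: [0.4003, 0.201, 0.4049]
orientation: [-180.0, -0.0, -17.2]
force: [0.3, 0.1, 1.0]
opening: 0.0006
gripper_force: 0.0
clock: 2.85
tool_pos: [0.4672, 0.0534, 0.4049]
orientation: [-180.0, -0.0, -17.2]
force: [-0.2, -0.0, -0.7]
opening: 0.0002
gripper_force: 0.0
clock: 3.48
tool_pos: [0.4669, 0.0545, 0.4047]
orientation: [-180.0, -0.0, -0.0]
force: [0.4, -0.4, -1.1]
opening: 0.0003
gripper_force: 0.0
```

```bash
python3 -m handwheel '[[-1,0,0,0,0,0.833,0],[-1,0,0,0,0,0.833,0],[-1,0,0.57,0,0,0.833,0],[-1,0,0.57,0,0,0,0],[-1,0,0,0,0,0,0]]'
python3 - <<'E'
from h import *
import pickle
o=get_obs();print(o["tool_pos"],o["orientation"])
d=save("wrist","w1",s=1.5);d["o"]=o;d.pop("color");pickle.dump(d,open("w1.pkl","wb"))
save("side","s1",s=1.5)
E
```

```text
clock: 4.1
tool_pos: [0.4667, 0.0255, 0.4048]
orientation: [-180.0, -15.0, -0.0]
force: [-0.1, -0.0, 0.6]
opening: 0.0004
gripper_force: 0.0
[0.46669388 0.02548939 0.40483394] [-1.79964316e+02 -1.50089328e+01 -2.73594916e-02]
```

View pics/w1.png

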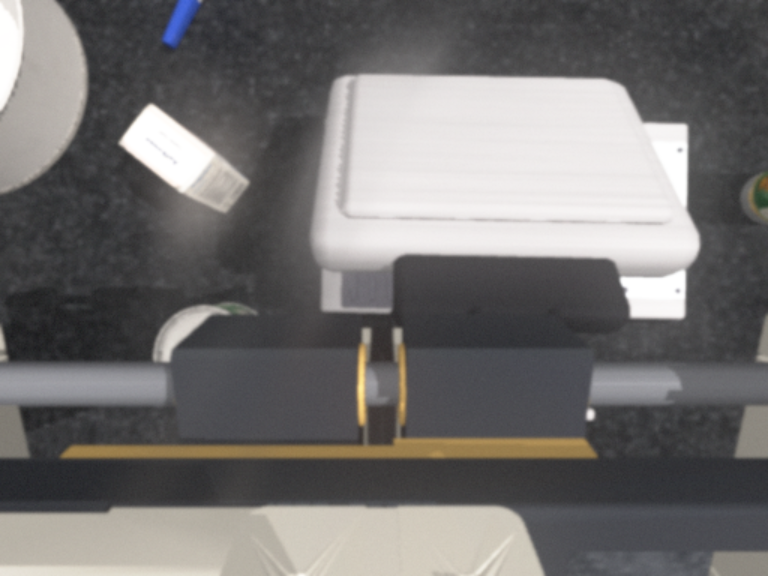

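View pics/s1.png

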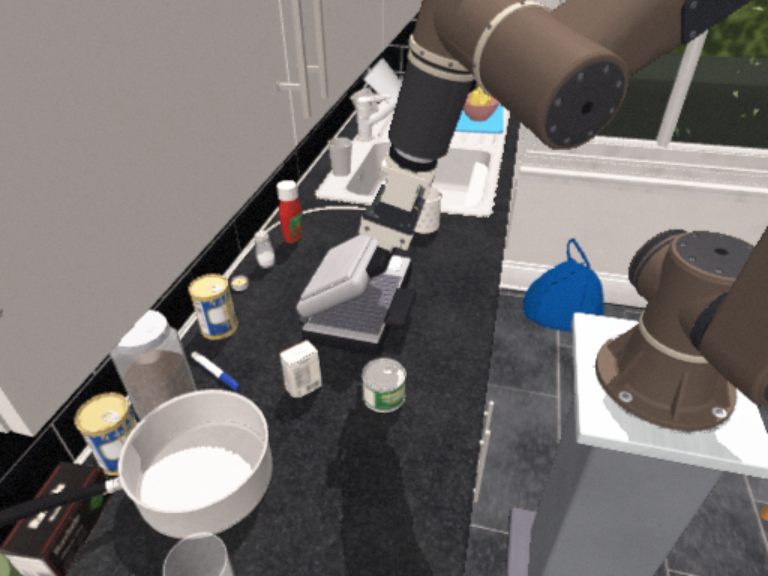

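Run:
```python
from h import *
import pickle
d=pickle.load(open("w1.pkl","rb"));T=np.linalg.inv(d["tool_from_camera"])
print(d["tool_from_camera"].round(3) if hasattr(d["tool_from_camera"],'round') else d["tool_from_camera"])
def p(x):
    c=(T@[*x,1])[:3];return (np.array([d["fx"]*c[0]/c[2]+d["cx"],d["fy"]*c[1]/c[2]+d["cy"]])*1.5).round(),c[2].round(3)
for x in [(0,0,.178),(0,.021,.178),(0,-.021,.178),(0.01,0,.178),(.039,.096,.112),(.039,-.096,.112),(0,.065,.112)]: print(x,p(x))
```

```text
[[ 0.    -0.968 -0.253  0.068]
 [ 1.    -0.     0.001 -0.001]
 [-0.001 -0.253  0.967  0.02 ]
 [ 0.     0.     0.     1.   ]]
(0, 0, 0.178) (array([384., 353.]), np.float64(0.17))
(0, 0.021, 0.178) (array([441., 353.]), np.float64(0.17))
(0, -0.021, 0.178) (array([327., 353.]), np.float64(0.17))
(0.01, 0, 0.178) (array([384., 327.]), np.float64(0.167))
(0.039, 0.096, 0.112) (array([847., 305.]), np.float64(0.096))
(0.039, -0.096, 0.112) (array([-76., 305.]), np.float64(0.096))
(0, 0.065, 0.112) (array([668., 467.]), np.float64(0.106))
```

```bash
python3 -m handwheel '[[-1,0.68,0,0.3,0,0,0],[-1,0.68,0,0.5,0,0,0],[-1,0.69,0,0.56,0,0,0],[-1,0,0,0.56,0,0,0],[-1,0,0,0,0,0,0]]'
```

```text
clock: 4.82
tool_pos: [0.5289, 0.026, 0.3696]
orientation: [179.9, -14.8, 0.1]
force: [0.4, 0.9, 0.5]
opening: 0.0005
gripper_force: 0.0
```

```bash
python3 -m handwheel '[[-1,-0.1,0,0.39,0,0,0],[-1,-0.1,0,0.39,0,0,0],[-1,-0.05,0,0.2,0,0,0],[-1,0,0,0,0,0,0]]'; python3 -m handwheel '[[-1,-0.05,0,0.2,0,0,0],[-1,0,0,0,0,0,0]]'
```

```text
clock: 5.32
tool_pos: [0.529, 0.0261, 0.346]
orientation: [180.0, -15.0, 0.1]
force: [0.2, 0.3, 0.1]
opening: 0.0006
gripper_force: 0.0
clock: 5.58
tool_pos: [0.5285, 0.0261, 0.3423]
orientation: [-180.0, -15.0, 0.1]
force: [-14.9, 3.8, 17.2]
opening: 0.0006
gripper_force: 10.2
```

```bash
python3 -m handwheel '[[-1,-0.18,0,0.09,0,0,0],[-1,-0.18,0,0.09,0,0,0],[-1,0,0,0,0,0,0]]'
python3 - <<'E'
from h import *
save("top","t2",(225,150,365,230),5);save("side","s2",(190,140,290,240),5)
E
```

```text
clock: 5.95
tool_pos: [0.5211, 0.0262, 0.3359]
orientation: [-180.0, -15.1, 0.1]
force: [-14.5, 3.5, 15.8]
opening: 0.0005
gripper_force: 9.3
```

View pics/s2.png

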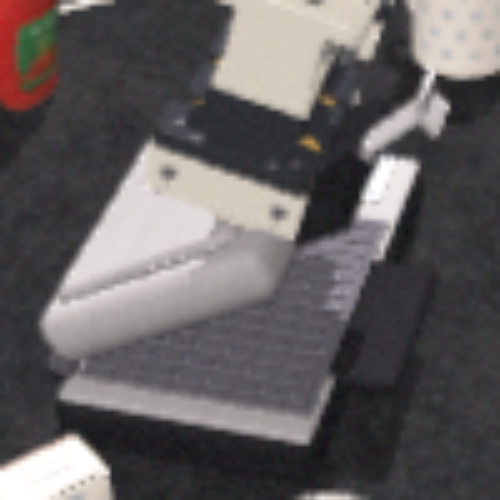

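The lid is partly down (about 0.5 rad). The force points at the hinge, so the tip is bearing on the rounded front edge. I'll back off and land further back on the flat top.

```bash
python3 -m handwheel '[[-1,-0.07,0,-0.52,0,0,0],[-1,0.68,0,0.18,0,0,0],[-1,0.68,0,0.18,0,0,0],[-1,-0.15,0,0.58,0,0,0],[-1,0,0,0,0,0,0]]';  python3 -m handwheel '[[-1,-0.05,0,0.2,0,0,0],[-1,-0.05,0,0.2,0,0,0],[-1,0,0,0,0,0,0]]'
```

```text
clock: 6.68
tool_pos: [0.5523, 0.0259, 0.3305]
orientation: [179.9, -14.9, 0.1]
force: [0.0, -0.1, -0.1]
opening: 0.0008
gripper_force: 0.0
clock: 7.05
tool_pos: [0.5526, 0.0263, 0.3219]
orientation: [-180.0, -15.1, 0.1]
force: [0.6, -0.0, 2.0]
opening: 0.0003
gripper_force: 1.0
```

```bash
python3 -m handwheel '[[-1,-0.35,0,0.22,0,0,0],[-1,-0.35,0,0.22,0,0,0],[-1,0,0,0,0,0,0]]';  python3 -m handwheel '[[-1,-0.3,0,0.27,0,0,0],[-1,-0.3,0,0.27,0,0,0],[-1,0,0,0,0,0,0]]'
```

```text
clock: 7.42
tool_pos: [0.5376, 0.0261, 0.306]
orientation: [180.0, -15.0, 0.1]
force: [0.2, -0.4, 1.1]
opening: 0.0002
gripper_force: 0.1
clock: 7.8
tool_pos: [0.5266, 0.0259, 0.2886]
orientation: [180.0, -14.9, 0.1]
force: [0.3, 0.9, 0.8]
opening: 0.0003
gripper_force: 0.0
```

```bash
python3 -m handwheel '[[-1,-0.25,0,0.31,0,0,0],[-1,-0.1,0,0.15,0,0,0],[-1,0,0,0,0,0,0]]';  python3 -m handwheel '[[-1,-0.05,0,0.12,0,0,0],[-1,0,0,0,0,0,0]]'; python3 -m handwheel '[[-1,-0.04,0,0.08,0,0,0],[-1,0,0,0,0,0,0]]'
```

```text
clock: 8.18
tool_pos: [0.5215, 0.026, 0.2754]
orientation: [180.0, -14.9, 0.1]
force: [-0.2, 0.1, 0.9]
opening: 0.0005
gripper_force: 0.0
clock: 8.43
tool_pos: [0.5211, 0.026, 0.2725]
orientation: [180.0, -15.0, 0.1]
force: [-1.0, 0.7, 1.4]
opening: 0.0001
gripper_force: 0.8
clock: 8.68
tool_pos: [0.521, 0.026, 0.2718]
orientation: [180.0, -15.1, 0.1]
force: [-7.0, -0.3, 13.6]
opening: 0.0004
gripper_force: 7.3
```

```bash
python3 -m handwheel '[[-1,0.26,0,-0.97,0,0,0],[-1,0.13,0,-0.5,0,0,0],[-1,-0.82,0.52,-0.22,0,0,0],[-1,-0.82,0.52,-0.22,0,0,0],[-1,-0.82,0.52,-0.22,0,0,0]]'; python3 -m handwheel '[[-1,-0.82,0.52,-0.22,0,0,0],[-1,-0.82,0.52,-0.22,0,0,0],[-1,0,0,0,0,0,0]]'
python3 - <<'E'
from h import *
save("top","t3",(225,150,365,230),5);save("side","s3",(190,140,290,240),5)
a=np.vstack([cv2.imread("pics/t3.png")[:,:500],cv2.imread("pics/s3.png")[100:300,:]]);cv2.imwrite("pics/c3.png",a[:600])
E
```

```text
clock: 9.3
tool_pos: [0.4564, -0.0134, 0.3083]
orientation: [-180.0, -15.0, 0.1]
force: [0.6, 0.2, -0.3]
opening: 0.0009
gripper_force: 0.0
clock: 9.68
tool_pos: [0.4133, -0.0399, 0.3084]
orientation: [-180.0, -15.0, 0.0]
force: [0.1, 0.7, 1.3]
opening: 0.0005
gripper_force: 0.0
```

View pics/c3.png

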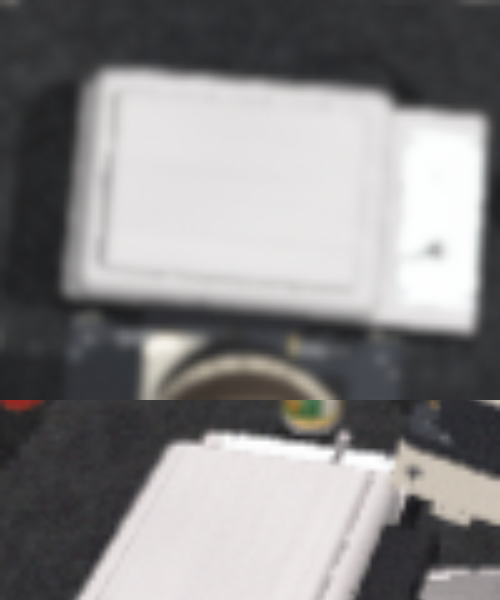

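The lid is flat and shut, and the toaster hasn't moved (its front right corner is still at (473,333)). The toggle is at (436,250), unchanged. Next, the latch.

```bash
python3 -m handwheel '[[-1,0,0,0,0,-0.833,0],[-1,0,0,0,0,-0.833,0],[-1,0,0,0,0,-0.833,0],[-1,0.7,0,0,0,0,0],[-1,0,0,0,0,0,0]]'; python3 -m handwheel '[[-1,0,0,0.6,0,0,0],[-1,0,0,0.6,0,0,0],[-1,0,0,0.4,0,0,0],[-1,0,0,0,0,0,0]]'
```

```text
clock: 10.4
tool_pos: [0.4341, -0.0388, 0.3083]
orientation: [180.0, -0.1, 0.1]
force: [-0.3, 0.4, -0.2]
opening: 0.0004
gripper_force: 0.0
clock: 10.9
tool_pos: [0.4324, -0.039, 0.2683]
orientation: [180.0, -0.0, 0.1]
force: [0.9, 0.3, 2.2]
opening: 0.0006
gripper_force: 0.7
```

```bash
python3 -m handwheel '[[-1,0,0,0.3,0,0,0],[-1,0,0,0.3,0,0,0],[-1,0,0,0,0,0,0]]'; python3 -m handwheel '[[-1,0,0,0.3,0,0,0],[-1,0,0,0.3,0,0,0],[-1,0,0,0,0,0,0]]'; python3 -m handwheel '[[-1,0,0,0.3,0,0,0],[-1,0,0,0.3,0,0,0],[-1,0,0,0,0,0,0]]'
```

```text
clock: 11.28
tool_pos: [0.4322, -0.039, 0.2532]
orientation: [180.0, 0.0, 0.1]
force: [1.1, 1.1, 1.9]
opening: 0.0003
gripper_force: 0.6
clock: 11.65
tool_pos: [0.4316, -0.0392, 0.2377]
orientation: [180.0, 0.1, 0.1]
force: [-0.2, -0.2, 0.4]
opening: 0.0004
gripper_force: 0.0
clock: 12.02
tool_pos: [0.4319, -0.0392, 0.2228]
orientation: [180.0, 0.1, 0.1]
force: [-0.5, -1.1, 0.7]
opening: 0.0005
gripper_force: 0.0
```

```bash
python3 -m handwheel '[[-1,-0.3,0,-0.9,0,0,0],[-1,-0.3,0,-0.9,0,0,0],[-1,0,0,-0.9,0,0,0],[-1,0,0,-0.9,0,0,0],[-1,0,0.96,0,0,0,0]]'; python3 -m handwheel '[[-1,0,0.96,0,0,0,0],[-1,0,0.96,0,0,0,0],[-1,0,0.96,0,0,0,0],[-1,0,0.96,0,0,0,0],[-1,0,0.96,0,0,0,0]]'; python3 -m handwheel '[[-1,0,0,0,0,0.833,0],[-1,0,0,0,0,0.833,0],[-1,0,0,0,0,0.833,0],[-1,0,0,0,0,0,0]]'
python3 - <<'E'
from h import *
import pickle
o=get_obs()
d=snapshot("wrist");a=cv2.cvtColor(d["color"],cv2.COLOR_RGB2BGR);np.save("pics/w4.npy",a);d.pop("color");d["o"]=o;pickle.dump(d,open("w4.pkl","wb"))
save("top","t4",(245,165,345,235),4);
t=cv2.imread("pics/t4.png");print(t.shape)
c=np.zeros((384+216,800,3),np.uint8);c[:384,:512]=a;c[384-64:,400:800]=t
cv2.imwrite("pics/c4.png",c)
E
```

```text
clock: 12.65
tool_pos: [0.418, -0.0626, 0.3156]
orientation: [-179.9, -0.2, 0.2]
force: [-0.3, 0.2, -0.4]
opening: 0.0006
gripper_force: 0.0
clock: 13.28
tool_pos: [0.4174, -0.1839, 0.3137]
orientation: [180.0, -0.0, 0.1]
force: [0.8, 0.9, 0.3]
opening: 0.0009
gripper_force: 0.0
clock: 13.78
tool_pos: [0.4166, -0.1831, 0.3137]
orientation: [-180.0, -15.0, 0.1]
force: [0.2, -0.2, 0.1]
opening: 0.0001
gripper_force: 0.0
(280, 400, 3)
```

View pics/c4.png

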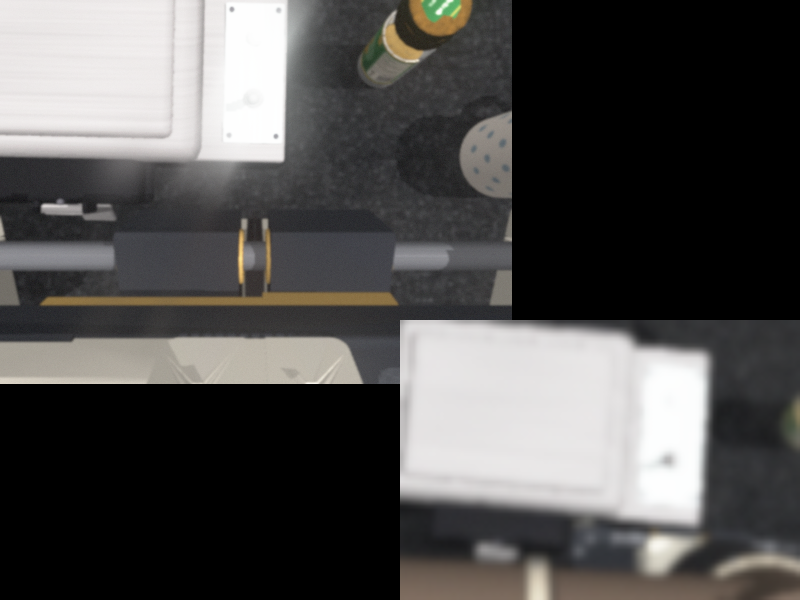

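The wrist view shows the latch folded down on the front at (75,210), and the toggle knob at (253,98).

Run:
```python
from h import *
import pickle
from scipy.spatial.transform import Rotation as Q
d=pickle.load(open("w4.pkl","rb"));o=d["o"];R=Q.from_euler("xyz",o["orientation"],degrees=True).as_matrix()
T=np.array(d["tool_from_camera"]);c=R@T[:3,3]+o["tool_pos"]
def W(u,v,z):
    r=R@T[:3,:3]@[(u-d["cx"])/d["fx"],(v-d["cy"])/d["fy"],1];return (c+r*(z-c[2])/r[2]).round(4)
print(W(253,98,.08),"FR",W(284,161,.048),"latch",W(78,208,.06))
tip=np.array([W(253,98,.078)[0]-.045,W(253,98,.078)[1],.070]);tcp=tip-R@[0,0,.178]
print(tip,tcp,R.T@(tcp-o["tool_pos"])/.025)
```

```text
[ 0.557  -0.1812  0.08  ] FR [ 0.5125 -0.2078  0.048 ] latch [ 0.4726 -0.0381  0.06  ]
[ 0.5126 -0.1812  0.07  ] [ 0.46657935 -0.18128886  0.24194793] [ 1.18798993 -0.07038444  3.2891245 ]
```

```bash
python3 -m handwheel '[[-1,0.3,-0.02,0.82,0,0,0],[-1,0.3,-0.02,0.82,0,0,0],[-1,0.3,-0.02,0.82,0,0,0],[-1,0.3,-0.01,0.82,0,0,0],[-1,0,0,0,0,0,0]]'; python3 -m handwheel '[[-1,0.48,0,0.13,0,0,0],[-1,0.39,0,0.1,0,0,0],[-1,0.2,0,0.05,0,0,0],[-1,0,0,0,0,0,0]]'
```

```text
clock: 14.5
tool_pos: [0.4681, -0.1811, 0.2407]
orientation: [180.0, -14.7, 0.1]
force: [-1.1, 0.3, -0.6]
opening: 0.0005
gripper_force: 0.0
clock: 15.0
tool_pos: [0.4956, -0.1812, 0.2426]
orientation: [-180.0, -15.0, 0.1]
force: [0.2, -0.0, 0.3]
opening: 0.0002
gripper_force: 0.0
```

```bash
python3 -m handwheel '[[-1,0.2,0,0.05,0,0,0],[-1,0.2,0,0.05,0,0,0],[-1,0,0,0,0,0,0]]'; python3 -m handwheel '[[-1,0.2,0,0.05,0,0,0],[-1,0.1,0,0.03,0,0,0],[-1,0,0,0,0,0,0]]'
```

```text
clock: 15.38
tool_pos: [0.5061, -0.1812, 0.2426]
orientation: [180.0, -15.0, 0.1]
force: [-0.5, -0.9, -0.1]
opening: 0.0009
gripper_force: 0.0
clock: 15.75
tool_pos: [0.5135, -0.1811, 0.2424]
orientation: [-180.0, -15.0, 0.1]
force: [-0.2, -0.1, 0.2]
opening: 0.0004
gripper_force: 0.2
```

```bash
python3 -m handwheel '[[-1,0.15,0,0.04,0,0,0],[-1,0,0,0,0,0,0]]'; python3 -m handwheel '[[-1,0.15,0,0.04,0,0,0],[-1,0,0,0,0,0,0]]'
```

```text
clock: 16.0
tool_pos: [0.5156, -0.1813, 0.2419]
orientation: [-180.0, -14.7, 0.1]
force: [-9.0, 0.8, 7.5]
opening: -0.0002
gripper_force: 5.3
clock: 16.25
tool_pos: [0.5172, -0.1815, 0.2416]
orientation: [-180.0, -14.5, 0.0]
force: [-20.8, 2.5, 19.4]
opening: 0.0
gripper_force: 12.7
```

```bash
python3 -m handwheel '[[-1,-0.5,0,-0.13,0,0,0],[-1,-0.9,0,-0.6,0,0,0],[-1,-0.8,0,-0.9,0,0,0],[-1,-0.3,0,-0.9,0,0,0],[-1,0,0,0,0,0,0]]'
python3 - <<'E'
from h import *
import pickle
o=get_obs();print(o["tool_pos"],o["force"])
d=snapshot("wrist");a=cv2.cvtColor(d["color"],cv2.COLOR_RGB2BGR);d.pop("color");d["o"]=o;pickle.dump(d,open("w5.pkl","wb"))
save("top","t5",(285,165,335,235),5)
c=np.zeros((350,650,3),np.uint8);b=cv2.resize(a[40:215,100:300],None,fx=2,fy=2);c[:,:400]=b;c[:,400:]=cv2.imread("pics/t5.png")
cv2.imwrite("pics/c5.png",c)
E
```

```text
clock: 16.88
tool_pos: [0.4443, -0.1813, 0.289]
orientation: [180.0, -15.2, 0.1]
force: [1.5, -0.1, -0.5]
opening: 0.0002
gripper_force: 0.0
[ 0.44427564 -0.18129556  0.28903091] [ 1.50399284 -0.07353131 -0.52721296]
```

View pics/c5.png

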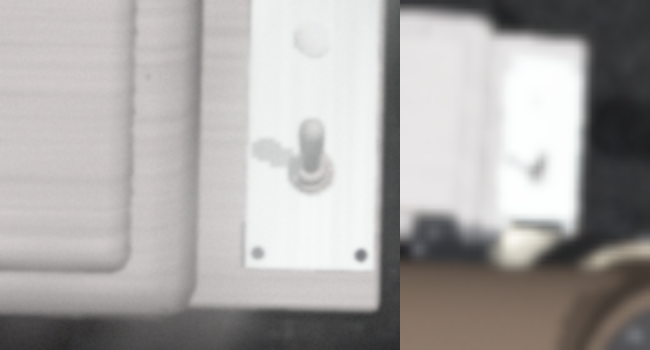

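Run:
```python
from h import *
import pickle
from scipy.spatial.transform import Rotation as Q
d=pickle.load(open("w5.pkl","rb"));o=d["o"];R=Q.from_euler("xyz",o["orientation"],degrees=True).as_matrix()
T=np.array(d["tool_from_camera"]);c=R@T[:3,3]+o["tool_pos"]
def W(u,v,z):
    r=R@T[:3,:3]@[(u-d["cx"])/d["fx"],(v-d["cy"])/d["fy"],1];return (c+r*(z-c[2])/r[2]).round(4)
print("tip",W(256,103,.08),"base",W(256,128,.05),"FR",W(290,194,.048),"cam",c)
```

```text
tip [ 0.5749 -0.1814  0.08  ] base [ 0.5641 -0.1817  0.05  ] FR [ 0.5131 -0.2082  0.048 ] cam [ 0.51505505 -0.18016117  0.2870931 ]
```

```bash
python3 -m handwheel '[[-1,-0.3,0,-0.9,0,0,0],[-1,0,0,0,0,0,0],[-1,0,0,0,0,0,0]]'; python3 -c "
from plant import *
print(close_job())"
```

```text
clock: 17.35
tool_pos: [0.4316, -0.1813, 0.3064]
orientation: [-180.0, -15.0, 0.1]
force: [0.3, -0.5, 0.1]
opening: 0.0005
gripper_force: 0.0
the job is handed in; nothing more can be done
None
```

The job is handed in: my last pictures show the lid shut, the latch folded down and the toggle leaning to the back (on), with the toaster about where it stood and the arm clear; the hand-in gave no verdict back.

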